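Put the clean blade back on the staff-room fan

ROBOT

A 6-joint arm with a two-finger parallel gripper is mounted at the origin on the work surface. World frame = base frame: x ahead of the robot, y to its left, z up, the work surface at z = 0. Lengths are in m, angles in rad, forces in N, time in s.
With the tool pointing down it reaches from about 0.275 to 0.75 m from the base axis. Payload 10.2 kg.
Tool frame: the origin (TCP) lies midway between the tips of the shut fingers; the grasp point (between the pads) lies 19 mm behind it (env.grip_point_offset is the z of the grasp point in the tool frame, in m); z points along the fingers, x is the direction in which the jaws open and shut, and the axes are right-handed (so a half turn about z gives the same grasp; the last joint's range is limited). The gripper opens to 88 mm and grips with 3 to 60 N. Pads are 18 mm wide; open, the fingers measure 123 mm over their backs; the gripper's body (75 mm by 187 mm) begins 45 mm behind the grasp point.
Start: joints at [1.105, 0.313, 1.498, -0, 1.331, -0.223], TCP at [0.126, 0.51, 0.217] pointing down, gripper open.
Joint ranges: [-2.94, 2.94], [-0.97, 2.17], [0.19, 2.56], [-1.23, 4.37], [0.02, 3.11], [-2.88, 2.88]. Speed limits (rad/s): [2.39, 2.39, 3.01, 3.14, 3.14, 3.14].

INTERFACE

Orientations are given as a rotation vector (axis times angle).
In Python, from rig import env gives the robot as it stands. The module is installed in compiled form; this text tells all that it offers.
- The arm moves only by the tool apply_moves, never from a script. Its arguments are lists of equal length, an entry for each row: "fingers": the finger opening in cm, from 0 to 8.81; "delta_pos": the shift along the world's x, y, z in cm, a list of three; "turn": the turn, a rotation vector about the world's x, y, z in degrees, a list of three. A call has 1 to 12 rows; each row is the pose to reach, as a shift and turn from the pose commanded when the call began; what a row does not reach only later rows make up. A row lasts 1/8 s, in which the tool goes at most 62.5 mm and 10.7 degrees, less where a joint would pass 70% of its speed; a pose out of reach is approached as far as the arm can. A call with a gripper value outside its range is refused whole. The fingers move at their own pace and stop on an object; "squeeze" is the grip in N (left out, the last holds). Time passes only in rows, so rows that repeat a pose let the fingers close. It gives the time, the measured TCP pose, the force and the opening at its end, in the units of the state.
- env.observe(): the state, without advancing time (a new reading comes with each control period).
- env.get_image(name): name is "scene" or "top"; returns (picture, depth): 400x640x3 uint8, red, green, blue; 400x640 float32, m along the optical axis (not along the pixel's ray), 0 where there is no reading.
- env.get_calibration(name): a dict with "fx", "fy", "cx", "cy" (pixels), "k1" (the pictures are not rectified: a ray, as slopes to the right and down, at radius r is drawn at 1 + k1 r^2 times it, then the intrinsics apply), "position" and "rotation" of the camera in the world. Camera axes: x right, y down, z forward; pixel columns grow to the right and rows downward; lengths in m; the calibration is good to about 2 mm. A picture is of the moment at which its call begins. get_calibration takes no time and is no camera call.
- env.hand_in(): hands the job in, once; it reports no verdict.
The state is a dict: "time_s": time; "joints": joint angles; "joint_vel": joint speeds; "effort": joint torques, N m; "position": TCP position; "tool_rot": TCP orientation; "wrist_force": force on the tool from outside, world axes, zero at the start; "ft_torque": the same for the moment, N m; "gripper_width": opening from 0.0 (shut) to 1.0 (fully open).
Only numpy, scipy, OpenCV 4.12 (cv2) and the standard library are available. Lean on these libraries where they do the work, as an engineer would, in place of code of your own. Each camera call takes 0.05 s, during which the arm holds its last target.

TASK

The staff-room fan lies on its back with its flat shaft pointing up. Take the four-bladed fan blade with the long slot through its hub (not the smaller three-bladed one, which must be left alone), turn it so that the slot matches the flat shaft, and press it down over the shaft until it is fully home, with the black sleeve round the shaft pushed all the way in; then let go.

Things in the scene. Friction and masses are not known exactly. Their poses are not given: they have to be found in the camera images.
- blade_hub (a point): Blade to fit: grey, four blades, 160 mm across, 0.14 kg. Hub block 64 mm (x) by 40 mm (y), 60 mm high (z up), slot right through top to bottom 46 mm (x) by 16 mm (y). Blades at 45 degrees to x and y in the hub's lowest 13 mm: grip above them, across the 40 mm width. Point: on the hub axis, 40 mm above its underside. Half a turn makes no difference.
- shaft_tip (a point): Shaft tip, 105 mm above table. Fan head fixed: drum 100 mm wide, 60 high; guard 196 mm wide, rim 81 high. Shaft: upright flat bar 34 mm (x) by 10 mm (y), 45 mm above drum; top 12 mm tapers in y to 2 mm. Slot x goes along shaft x, either way. blade_hub above this point: fully home 5 mm, on raised sleeve 17, turned wrong on tip 40.
- sleeve (a joint): Black rubber sleeve around the shaft, 64 mm across. 0 = raised, its top 22 mm above the drum's face (the start); 0.012 m = pushed all the way down into the drum. Slides with a steady friction of about 6 N, stays where it is left; the underside of the blade's hub pushes it.
- small_hub (a point): The wrong blade, leave alone: grey plastic, three blades, about 120 mm across, round hub 44 mm in diameter and 60 mm high with a 20 mm round hole that does not go over the shaft. Point: on its axis, 40 mm above its underside.

How it is judged:
On the way:
1. the four-bladed blade has been lifted off the table (height (world z) of blade_hub above 0.08 m), for 0.1 s.
At the end, for the whole second after the job is handed in: The four-bladed blade is on the fan's shaft: hub axis within 10 mm of the shaft's, slot within 15 degrees of the shaft's flat, upright within 10 degrees, no more than 4.5 mm short of fully home, the sleeve pushed in by more than 8 of its 12 mm, the blade at rest (horizontal distance between blade_hub and shaft_tip below 0.01 m and z of blade_hub in the frame of shaft_tip below 0.0095 m and angle between the x axis of blade_hub and the x axis of shaft_tip, either way round below 0.26 rad and angle between blade_hub's own z axis and vertical below 0.17 rad and value of joint sleeve above 0.008 m and linear speed of blade below 0.03 m/s); the robot touches nothing.
It fails at once if the three-bladed blade is moved more than 30 mm (distance of small_hub from where it was at the start of the episode above 0.03 m).
It also fails if it takes over 40 s, if anything falls off the work surface, if the arm or the gripper's body presses on something with over 40 N, if the wrist force passes 120 N, or if a joint passes its speed limit or range.

## Working session

There is one attempt and no reset: what is moved stays moved. The work goes in short steps, Python scripts to look and compute and a tool call to move; the robot and the scene stay as the last step left them, time stands still between calls to the robot, and variables do not carry over. Pictures are saved under pics/ and viewed, and the job is handed in when it is done.

Besides the shell and the picture viewer there is one more tool, called by a JSON object that holds its "method" and its "body", one argument or row to a line. apply_moves: Moves the arm, as the interface text tells. Its arguments: {"type":"object","properties":{"fingers":{"type":"array"},"delta_pos":{"type":"array"},"turn":{"type":"array"},"squeeze":{"type":"number"}},"required":["fingers","delta_pos","turn"]}

```bash
mkdir -p pics
python3 - <<'E'
from rig import env
import cv2,numpy as np
print(env.observe(), env.grip_point_offset)
for n in("scene","top"):
    p,d=env.get_image(n); cv2.imwrite(f"pics/{n}0.png",p[:,:,::-1]); np.savez(f"{n}0.npz",p=p,d=d); print(n,env.get_calibration(n))
E
```

```text
{'time_s': 0.0, 'joints': array([ 1.10459549e+00,  3.13402674e-01,  1.49843897e+00, -5.84427900e-06,
        1.33099815e+00, -2.23443103e-01]), 'joint_vel': array([-1.19250325e-03, -1.50352049e-03,  6.16567486e-04, -1.70924045e-05,
       -7.69937494e-04, -1.08417625e-03]), 'effort': array([-6.08764312e-04, -4.02199030e+01, -2.52276617e+01,  6.95056329e-02,
        3.51132907e-02, -6.95224571e-05]), 'position': array([0.12610738, 0.50934396, 0.21598459]), 'tool_rot': array([ 2.47364731e+00,  1.93579351e+00, -1.76783247e-03]), 'wrist_force': array([-0.37931015,  0.15052964,  0.67571301]), 'ft_torque': array([-0.02213258,  0.01118283, -0.02686951]), 'gripper_width': 0.9997367729437195} -0.0187
scene {'fx': 385.1330059468281, 'fy': 385.1330059468281, 'cx': 319.34411379498914, 'cy': 195.08749426641918, 'k1': -0.02679834069240157, 'position': array([ 1.10641955, -0.12281075,  0.68491066]), 'rotation': array([-1.90253776, -1.51559544,  0.64903604])}
top {'fx': 408.2248069548206, 'fy': 408.2248069548206, 'cx': 312.16671025075976, 'cy': 204.23465942836617, 'k1': -0.0990842023668399, 'position': array([ 0.49220434, -0.01036852,  0.97181658]), 'rotation': array([-2.20737564,  2.20337489, -0.04163986])}
```

View pics/scene0.png

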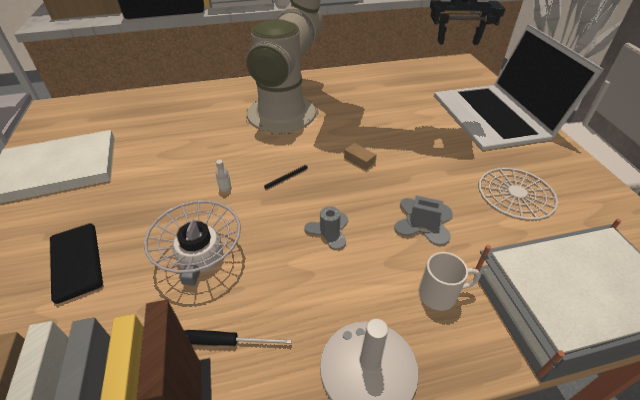

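View pics/top0.png

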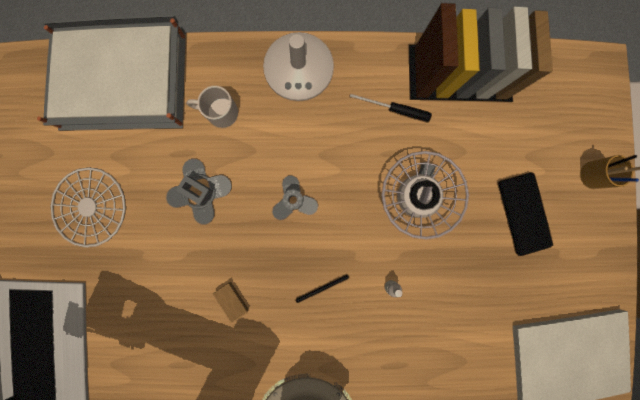

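The top view shows the four-bladed hub at about (198,188), the three-bladed one at (293,199) and the fan shaft at about (426,194). I'll enlarge these areas.

```bash
cat > h.py <<'E'
import numpy as np,cv2
from scipy.spatial.transform import Rotation as R
from rig import env
def rays(n,px):
    c=env.get_calibration(n); px=np.atleast_2d(np.array(px,float))
    K=np.array([[c['fx'],0,c['cx']],[0,c['fy'],c['cy']],[0,0,1]])
    u=cv2.undistortPoints(px[:,None,:],K,np.array([c['k1'],0,0,0,0.]))[:,0]
    return c['position'],np.c_[u,np.ones(len(u))]@R.from_rotvec(c['rotation']).as_matrix().T
def plane(n,px,z):
    o,d=rays(n,px); return o+d*((z-o[2])/d[:,2])[:,None]
def cloud(n,d):
    v,u=np.mgrid[:400,:640]; o,r=rays(n,np.c_[u.ravel(),v.ravel()])
    return (o+r*d.ravel()[:,None]).reshape(400,640,3)
def proj(n,P):
    c=env.get_calibration(n); r=R.from_rotvec(c['rotation']).inv()
    K=np.array([[c['fx'],0,c['cx']],[0,c['fy'],c['cy']],[0,0,1]])
    t=-r.apply(c['position'])
    return cv2.projectPoints(np.array(P,float).reshape(-1,3),r.as_rotvec(),t,K,np.array([c['k1'],0,0,0,0.]))[0][:,0]
E
python3 - <<'E'
from h import *
t=np.load("top0.npz"); s=np.load("scene0.npz")
def crop(z,u,v,w,h,k): return cv2.resize(z['p'][v:v+h,u:u+w,::-1],None,fx=k,fy=k,interpolation=cv2.INTER_CUBIC)
a=crop(t,160,150,80,80,5);b=crop(t,380,150,80,80,5)
a2=np.hstack([a,b]); c=crop(s,390,185,70,60,5);
cv2.imwrite("pics/ct.png",np.clip(a2*1.3,0,255).astype(np.uint8)); 
cs=np.hstack([crop(s,380,180,80,70,5),crop(s,155,195,80,70,5)])
cv2.imwrite("pics/cs.png",np.clip(cs*1.3,0,255).astype(np.uint8))
C=cloud("top",t['d']); 
np.set_printoptions(precision=3,suppress=True,linewidth=200)
print((C[170:215:3,176:224:3,2]*1000).astype(int))
print((C[176:216:3,404:446:3,2]*1000).astype(int))
E
```

```text
[[ 0  1 13 11 12 14 10  7  4  7  2 -1  0  0  0  1]
 [ 0  1  0 13 12 12 10  8  8  2  4  2  0  1  1  2]
 [ 0  0  1 61 43  9 11 11 11 10 11  0  1 15  9 14]
 [-1 -1 62 61 59 61 24  6  0 -1 11 10  9 12 15 14]
 [ 1  0 63 57 60 60 61 53  3  2  2 11 12  7  9 12]
 [ 3 60 58 46 27  3 60 63 59 23  3  9 10 12 11 12]
 [ 5 61 61 35 16  0  3 61 57 62 55 10 11  8  9  8]
 [ 7 59 62 61 52 19  1  0  0 60 62 42 20 11  9  7]
 [ 8  7 59 62 62 59 42  4  0 62 52 30 12  8  7  5]
 [12  9 12 10 60 60 59 59 60 59 35 13 10  5  2  0]
 [10 12 12  9 12  0 59 62 61 47 23 11 12  0 -2  2]
 [10  8 10 11 13 -1  1 60 60 35 12 11  1  0  2  0]
 [11 10 10  0  0 11  8 15  9 12  8 11 12  2 -1  0]
 [ 0  1  1  3  5  1  7 10  8  9 10 12 10  1  0  0]
 [ 4  4  1  0  2  1  6  7  5 12 12 14 12 -5  2  1]]
[[  0  -1  -1  54  56  57  61  62  59  50  59   1   0   0]
 [  0  43  62  60  59  59  59  59  62  58  60  -1   0  68]
 [ 44  55  62  59  57  81  83  84  82  82  59  55  62  -2]
 [ 60  61  61  60  80  83  84  83  81  81  83  59   0   0]
 [ 59  61  61  83  83  82  62  75  95 103  82  83  61   1]
 [ 63  62  66  83  79  63  58  84  99  58  80  81  59   3]
 [ 58  61  68  79  80  57  64  92 105  59  76  81  60   4]
 [ 62  60  70  83  85  62  76  96 108  61  79  84  60  63]
 [ 62  60  63  82  82  58  86 102  94  58  85  81  60   0]
 [ 57  62  59  74  83  84  82  59  61  80  82  82  59   0]
 [ 52  62  62  57  76  83  81  82  81  81  83  58  59  62]
 [ 41  56  61  61  58  61  76  82  83  59  61  56   0   0]
 [ 18  47  56  57  59  59  58  59  59  58  58   0   3  -1]
 [  1   0  32  61  54  57  58  58  58  50   0   0   0   2]]
```

View pics/ct.png

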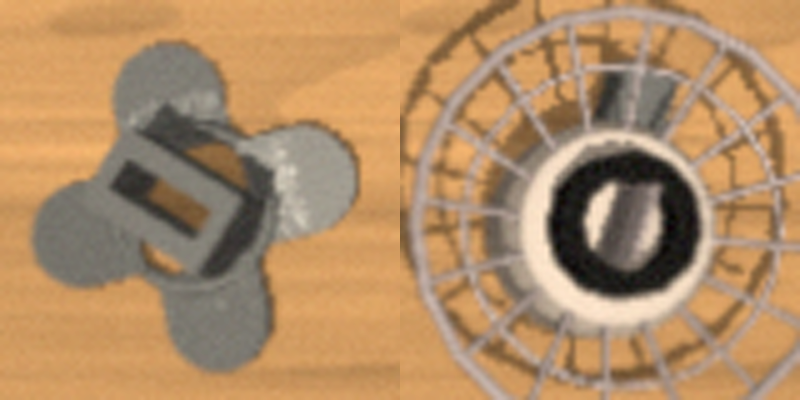

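View pics/cs.png

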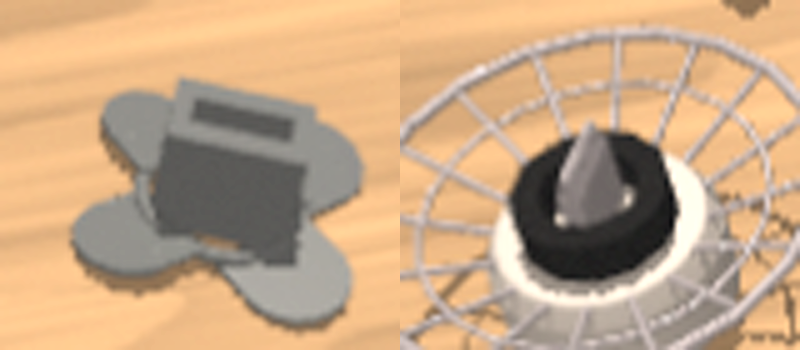

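Run:
```python
from h import *
np.set_printoptions(precision=4,suppress=True,linewidth=200)
t=np.load("top0.npz"); s=np.load("scene0.npz")
for n,z,box in(("top",t,(165,235,160,225)),("scene",s,(390,470,185,250))):
    C=cloud(n,z['d']); u0,u1,v0,v1=box
    m=np.zeros((400,640),np.uint8); m[v0:v1,u0:u1]=((C[v0:v1,u0:u1,2]>.05)&(C[v0:v1,u0:u1,2]<.07))
    if n=="scene": m[:]=0; m[v0:v1,u0:u1]=(C[v0:v1,u0:u1,2]>.054)
    m=cv2.morphologyEx(m,cv2.MORPH_OPEN,np.ones((2,2),np.uint8))
    px=np.argwhere(m)[:,::-1]; P=plane(n,px,.060)[:,:2]
    r=cv2.minAreaRect((P*1000).astype(np.float32)); print(n,"hub",r,cv2.boxPoints(r).tolist(), C[m>0].mean(0))
# intensity-based top: rim corners
C=cloud("top",t['d']); p=t['p'].astype(int)
Z=C[:,:,2]
# sleeve
g=p.max(2); m=np.zeros((400,640),np.uint8); m[165:225,395:455]=(g[165:225,395:455]<45)
n_,l,st,ce=cv2.connectedComponentsWithStats(m); i=1+st[1:,4].argmax(); m=(l==i).astype(np.uint8)
c=max(cv2.findContours(m,0,cv2.CHAIN_APPROX_NONE)[0],key=cv2.contourArea)
(x,y),rr=cv2.minEnclosingCircle(c); e=cv2.fitEllipse(cv2.convexHull(c)); print("sleeve px",x,y,rr,e,st[i])
print(plane("top",[[x,y],list(e[0])],.082))
q=plane("top",c[:,0],.082); q=q[:,:2]; A=np.c_[2*q,np.ones(len(q))]; sol=np.linalg.lstsq(A,(q**2).sum(1),rcond=None)[0]; print("circ",sol[:2],np.sqrt(sol[2]+(sol[:2]**2).sum()))
# drum face
m2=np.zeros((400,640),np.uint8); m2[165:225,395:455]=((g[165:225,395:455]>190)&(Z[165:225,395:455]>.05)); 
# shaft cloud
m3=np.zeros((400,640),bool); m3[178:208,412:440]=(Z[178:208,412:440]>.089); S=C[m3]; print(len(S),S.mean(0),np.median(S,0))
w,V=np.linalg.eigh(np.cov(S[:,:2].T)); print(w,np.degrees(np.arctan2(*V[::-1,1])))
print("ridge",plane("top",[[380+(650-400)/5,150+185/5],[380+(615-400)/5,150+265/5]],.105))
b=cv2.resize(t['p'][174:212,408:446,::-1],None,fx=15,fy=15,interpolation=cv2.INTER_CUBIC); cv2.imwrite("pics/sh.png",np.clip(b*1.4,0,255).astype(np.uint8))
b=cv2.resize(s['p'][212:262,168:218,::-1],None,fx=12,fy=12,interpolation=cv2.INTER_CUBIC); cv2.imwrite("pics/sh2.png",np.clip(b*1.4,0,255).astype(np.uint8))
```

```text
top hub ((554.1984252929688, 254.95562744140625), (67.7037582397461, 41.058719635009766), 59.70098876953125) [[519.3945922851562, 236.08509826660156], [554.8449096679688, 215.3704376220703], [589.0022583007812, 273.826171875], [553.5519409179688, 294.54083251953125]] [0.5538 0.2542 0.0664]
scene hub ((560.6142578125, 258.6734619140625), (63.96223068237305, 48.32585144042969), 58.475852966308594) [[523.2957153320312, 244.04591369628906], [564.4896850585938, 218.77835083007812], [597.9328002929688, 273.301025390625], [556.7388305664062, 298.5685729980469]] [0.5598 0.26   0.0583]
sleeve px 424.2602233886719 194.08856201171875 14.591320037841797 ((424.2877502441406, 194.3450469970703), (27.690807342529297, 29.132360458374023), 82.48686981201172) [410 181  29  28 392]
[[ 0.546  -0.2598  0.082 ]
 [ 0.5454 -0.2598  0.082 ]]
circ [ 0.5454 -0.2598] 0.030835859469235404
84 [ 0.5428 -0.2522  0.1315] [ 0.5448 -0.2608  0.1014]
[0.0001 0.0023] 102.81748555499837
ridge [[ 0.5599 -0.266   0.105 ]
 [ 0.5254 -0.2504  0.105 ]]
```

View pics/sh.png

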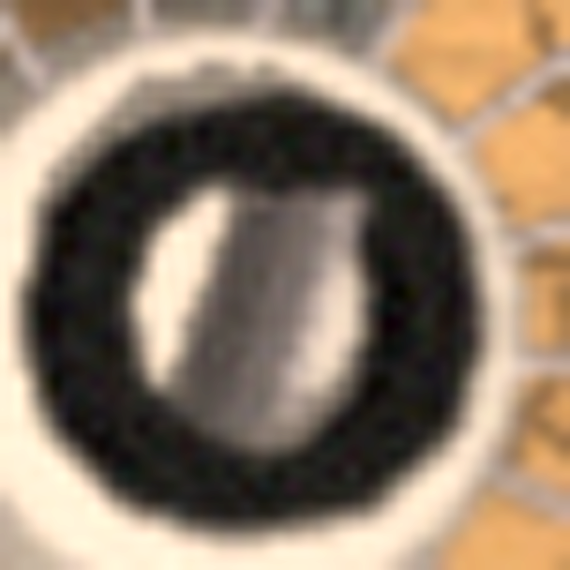

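View pics/sh2.png

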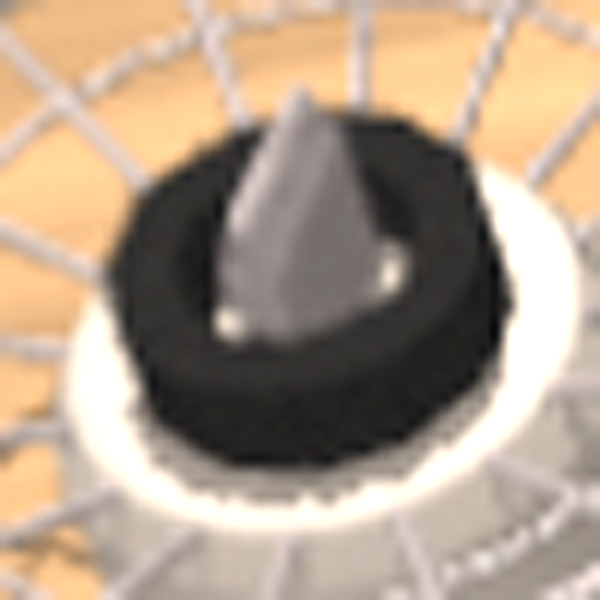

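Run:
```python
from h import *
np.set_printoptions(precision=4,suppress=True,linewidth=220)
t=np.load("top0.npz"); g=cv2.cvtColor(t['p'],cv2.COLOR_RGB2GRAY); print(g[183:207,412:440])
Z=cloud("top",t['d']);
print((Z[183:207,412:440,2]*1000).astype(int))
sel=[(v,u) for v in range(185,205) for u in range(418,436) if .098<Z[v,u,2]<.112]
S=np.array([Z[v,u,:2] for v,u in sel]); 
l=cv2.fitLine(S.astype(np.float32),cv2.DIST_HUBER,0,.01,.01).ravel(); print(len(S),l,np.degrees(np.arctan2(l[1],l[0])))
a=S@l[:2]; print(a.min(),a.max(), l[2:]+(((a.min()+a.max())/2)-l[2:]@l[:2])*l[:2])
```

```text
[[160 118  96  60  35  23  23  12  24  15  22  17  21  22  17  18  22  22  15  23  24  34  66 126 163 155 144 130]
 [117  92  59  23  13  24  18  17  26  22  20  14  22  17  28  17  18  22  19  27  24  20  34  69 129 160 148 130]
 [ 96  62  27  20  18  25  26  24  24  29  36  35  25  26  25  22  19  21  25  26  17  19  12  33  84 138 160 139]
 [ 65  25  24  20  16  22  22  24  46  74  92  65  47  38  26  36  46  43  51  54  36  25  23  23  39  85 139 152]
 [ 32   8  19  22  24  19  28  40  86 142 153 100  70  68  58  66  76  80  97  97  60  28  22  18  21  42 106 146]
 [  7  19  21  21  15  28  52  97 143 167 158  91  61  53  61  72  78  95 113  98  51  27  23  20  24  23  67 135]
 [ 15  18  25  24  22  39 101 163 173 170 147  79  59  60  65  74  80  90 107  95  31  22  22  23  21  19  42 109]
 [ 10  17  21  20  27  62 143 172 174 164 108  65  58  61  67  77  83  99 112  89  30  19  20  26  21  22  34  87]
 [ 20  25  23  19  24  77 165 175 176 158  95  59  59  61  71  78  86 109 128 106  40  14  16  23  18  24  25  83]
 [ 19  29  24  23  43 103 168 172 172 146  79  56  59  58  78  78
[... 3825 characters left out ...]
 81  81  79  84  60]
 [ 76  83  81  81  80  83  82  82  80  70  72  78  85 971  95 100  65  60  71  78  81  80  81  84  82  82  82  59]
 [ 68  74  85  82  83  81  84  84  81  83  82  61  60  59  61  59  61  70  80  80  84  83  82  80  81  82  57  61]
 [ 58  69  76  83  81  82  80  81  87  85  82  83  83  79  79  83  84  80  80  80  84  84  81  82  83  61  58  63]
 [ 61  60  68  75  84  82  81  85  80  81  83  83  83  81  81  83  82  82  84  81  80  84  82  84  81  62  59  60]
 [ 58  57  62  73  76  81  82  83  84  78  81  82  82  82  84  81  81  81  83  81  82  81  83  82  60  58  57  58]]
56 [ 0.9531 -0.3026  0.5438 -0.2615] -17.615349
0.5818837675709111 0.6151507131125115 [ 0.5448 -0.2618]
```

Run:
```python
from h import *
np.set_printoptions(precision=4,suppress=True,linewidth=220)
f=lambda q,u=160,v=150:[[u+(x+.5)/5-.5,v+(y+.5)/5-.5] for x,y in q]
c=plane("top",f([(125,133),(243,203),(205,272),(95,190)]),.06)[:,:2]; print(c,c.mean(0))
for i in range(4): d=c[(i+1)%4]-c[i]; print(np.linalg.norm(d),np.degrees(np.arctan2(d[1],d[0])))
e=plane("top",[[431.8,187.5],[430.0,194.],[427.7,201.5]],.105)[:,:2]; print(e); d=e[2]-e[0]; print(np.degrees(np.arctan2(d[1],d[0])))
print(plane("top",[[429.2,194.6]],.105))
t=np.load("top0.npz")
b=cv2.resize(t['p'][165:215,168:218,::-1],None,fx=12,fy=12,interpolation=cv2.INTER_CUBIC); cv2.imwrite("pics/hb.png",np.clip(b*1.6,0,255).astype(np.uint8))
o=env.observe(); print(R.from_rotvec(o['tool_rot']).as_matrix())
```

```text
[[0.5868 0.2755]
 [0.5551 0.221 ]
 [0.524  0.2379]
 [0.561  0.289 ]] [0.5567 0.2559]
0.06311121886492019 -120.18507037639802
0.035436267021765326 151.39965016853736
0.06301646801668688 54.036955390962746
0.029112041421477445 -27.438699720718066
[[ 0.5588 -0.2699]
 [ 0.5448 -0.2659]
 [ 0.5287 -0.2607]]
162.9265634960501
[[ 0.5435 -0.2641  0.105 ]]
[[ 0.2404  0.9707 -0.0005]
 [ 0.9707 -0.2404 -0.001 ]
 [-0.0011 -0.0002 -1.    ]]
```

View pics/hb.png

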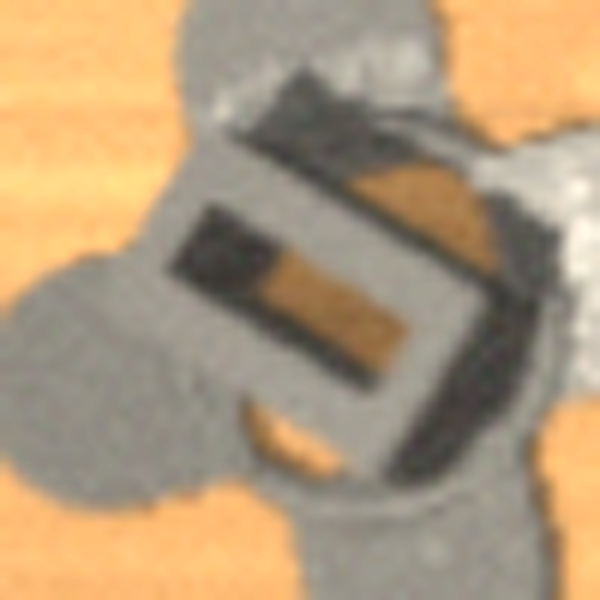

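Run:
```python
from h import *
np.set_printoptions(precision=4,suppress=True,linewidth=220)
f=lambda q,u=168,v=165:[[u+(x+.5)/12-.5,v+(y+.5)/12-.5] for x,y in q]
c=plane("top",f([(215,207),(408,328),(375,392),(168,268),(225,130),(487,300)]),.06)[:,:2]; print(c,c[:4].mean(0))
for i,j in((0,1),(1,2),(2,3),(3,0),(4,5)): d=c[j]-c[i]; print(np.linalg.norm(d),np.degrees(np.arctan2(d[1],d[0])))
```

```text
[[0.5741 0.2733]
 [0.5513 0.2361]
 [0.5393 0.2423]
 [0.5626 0.2822]
 [0.5887 0.2717]
 [0.5566 0.2212]] [0.5568 0.2585]
0.04366054445729281 -121.51814974375623
0.013505761647016059 152.99989580663447
0.04625537168928962 59.68371018414101
0.014513886428130736 -37.53262462969143
0.05984225546648388 -122.4522306498247
```

{"method": "apply_moves", "body": {
  "fingers": [8.8,8.8,8.8,8.8,8.8,8.8,8.8,8.8,8.8,8.8,8.8,8.8],
  "delta_pos": [
    [5,-3,0],
    [10,-6,0],
    [43,-25.3,0],
    [43,-25.3,0],
    [43,-25.3,0],
    [43,-25.3,0],
    [43,-25.3,0],
    [43,-25.3,0],
    [43,-25.3,0],
    [43,-25.3,0],
    [43,-25.3,0],
    [43,-25.3,0]
  ],
  "turn": [
    [0,0,0],
    [0,0,0],
    [0,0,73],
    [0,0,73],
    [0,0,73],
    [0,0,73],
    [0,0,73],
    [0,0,73],
    [0,0,73],
    [0,0,73],
    [0,0,73],
    [0,0,73]
  ],
  "squeeze": 30
}}

```text
time_s: 1.6
position: [0.5553, 0.2575, 0.2168]
tool_rot: [-0.838, -3.028, -0.0]
wrist_force: [-0.5, 0.3, -0.9]
gripper_width: 0.999
```

{"method": "apply_moves", "body": {
  "fingers": [8.8,8.8,8.8,8.8,8.8,8.8,8.8,8.8],
  "delta_pos": [
    [0,0,-6],
    [0,0,-12],
    [0,0,-15],
    [0,0,-17],
    [0,0,-18.5],
    [0,0,-19.5],
    [0,0,-19.5],
    [0,0,-19.5]
  ],
  "turn": [
    [0,0,0],
    [0,0,0],
    [0,0,0],
    [0,0,0],
    [0,0,0],
    [0,0,0],
    [0,0,0],
    [0,0,0]
  ]
}}

```text
time_s: 2.6
position: [0.5566, 0.2568, 0.0223]
tool_rot: [0.837, 3.027, 0.001]
wrist_force: [0.6, -0.4, 0.3]
gripper_width: 0.998
```

Run:
```python
from h import *
p,d=env.get_image("scene"); cv2.imwrite("pics/s1.png",cv2.resize(p[150:270,340:500,::-1],None,fx=5,fy=5,interpolation=cv2.INTER_CUBIC))
print(env.observe()['position'],env.observe()['wrist_force'])
```

```text
[0.5566493  0.25675053 0.02231447] [ 0.5395423  -0.29437743 -0.74918806]
```

View pics/s1.png

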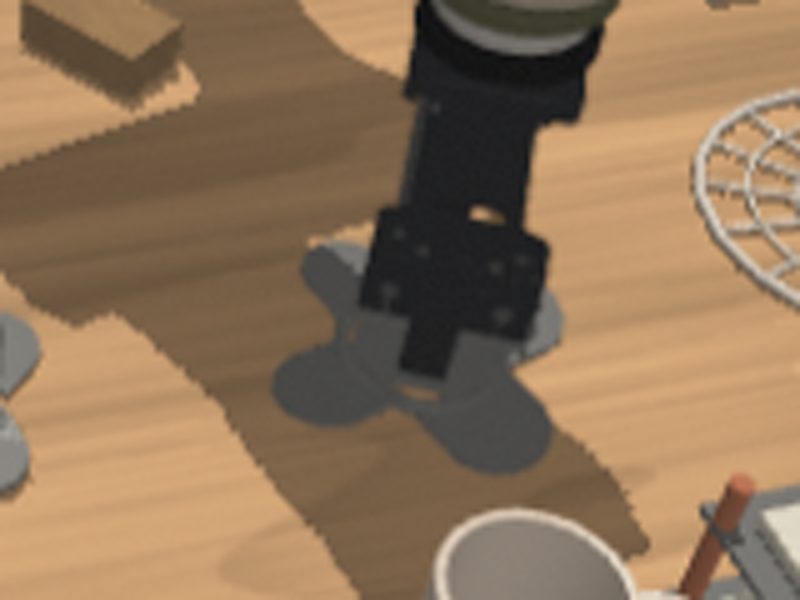

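The fingers straddle the hub, with the near finger at about (430,340) in the crop, clear of the blades. Closing.

{"method": "apply_moves", "body": {
  "fingers": [3,3,3,3,3,3,3,3],
  "delta_pos": [
    [0,0,0],
    [0,0,0],
    [0,0,0],
    [0,0,0],
    [0,0,0],
    [0,0,0],
    [0,0,0],
    [0,0,0]
  ],
  "turn": [
    [0,0,0],
    [0,0,0],
    [0,0,0],
    [0,0,0],
    [0,0,0],
    [0,0,0],
    [0,0,0],
    [0,0,0]
  ],
  "squeeze": 50
}}

```text
time_s: 3.65
position: [0.5562, 0.2566, 0.0215]
tool_rot: [-0.837, -3.028, 0.0]
wrist_force: [-0.3, -0.4, 0.1]
gripper_width: 0.45
```

{"method": "apply_moves", "body": {
  "fingers": [3,3,3,3,3,3,3,3,3,3,3,3],
  "delta_pos": [
    [0,0,4],
    [0,0,9],
    [0,0,14],
    [0,0,18],
    [-0.1,-5,18],
    [-0.2,-11,18],
    [-0.3,-17,18],
    [-0.5,-23,18],
    [-0.7,-29,18],
    [-0.9,-35,18],
    [-1.1,-41,18],
    [-1.2,-47,18]
  ],
  "turn": [
    [0,0,0],
    [0,0,0],
    [0,0,0],
    [0,0,0],
    [0,0,-10],
    [0,0,-20],
    [0,0,-30],
    [0,0,-40],
    [0,0,-50],
    [0,0,-60],
    [0,0,-70],
    [0,0,-76.3]
  ]
}}

```text
time_s: 5.15
position: [0.5438, -0.2153, 0.2014]
tool_rot: [-2.533, -1.858, 0.0]
wrist_force: [0.1, -0.1, -1.6]
gripper_width: 0.447
```

{"method": "apply_moves", "body": {
  "fingers": [3,3,3,3],
  "delta_pos": [
    [0,-3,0],
    [0,-5,0],
    [0,-5,0],
    [0,-5,0]
  ],
  "turn": [
    [0,0,0],
    [0,0,0],
    [0,0,0],
    [0,0,0]
  ]
}}

```text
time_s: 5.65
position: [0.5445, -0.2621, 0.2016]
tool_rot: [-2.527, -1.865, -0.0]
wrist_force: [0.2, -0.3, -1.4]
gripper_width: 0.444
```

Run:
```python
from h import *
p,d=env.get_image("scene"); np.savez("s2.npz",p=p,d=d);q,e=env.get_image("top"); np.savez("t2.npz",p=q,d=e)
a=cv2.resize(p[110:270,120:280,::-1],None,fx=3.5,fy=3.5,interpolation=cv2.INTER_CUBIC)
cv2.imwrite("pics/s2.png",a)
b=cv2.resize(q[120:270,360:520,::-1],None,fx=3.5,fy=3.5,interpolation=cv2.INTER_CUBIC); cv2.imwrite("pics/t2.png",b)
o=env.observe();print(o['time_s'],o['position'],o['tool_rot'],o['wrist_force'],o['joints'],o['gripper_width'])
```

```text
5.75 [ 0.54449222 -0.26215349  0.20170922] [-2.52742202e+00 -1.86593980e+00 -2.06486276e-04] [-0.00224616 -0.12710726 -1.95742507] [-6.42424444e-01  4.99985075e-01  1.26426315e+00  1.28777907e-04
  1.37730820e+00 -1.91436251e+00] 0.4505987432589956
```

View pics/s2.png

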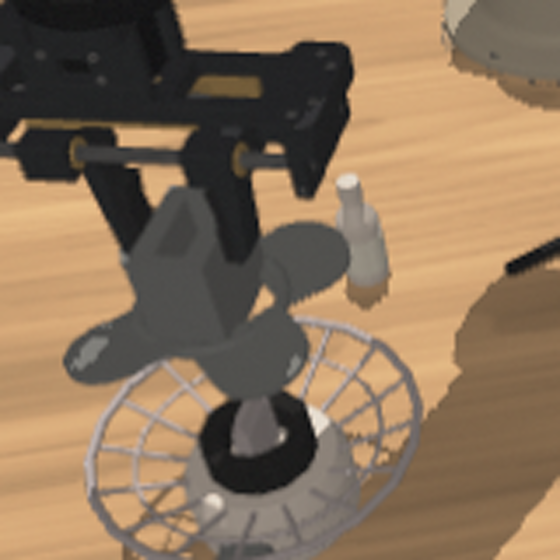

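View pics/t2.png

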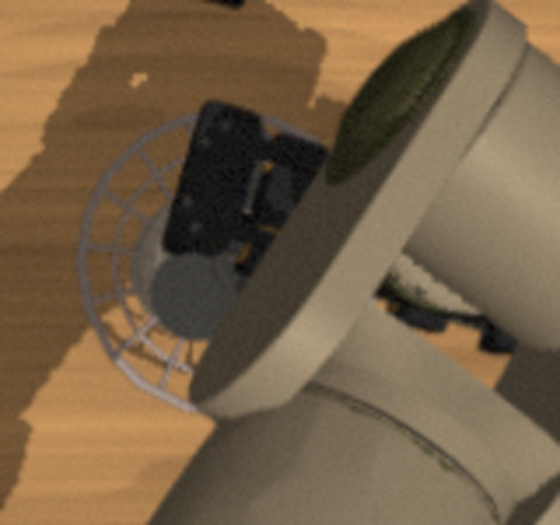

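Run:
```python
from h import *
np.set_printoptions(precision=4,suppress=True,linewidth=220)
print(plane("scene",[[192.6,219.3]],.105))
a=np.radians(-17.3); x=np.array([np.cos(a),np.sin(a),0]); y=np.array([-x[1],x[0],0]); c=np.array([.5445,-.2625,0])
# sheaft outline overlay
s=np.load("scene0.npz")['p']; t=np.load("top0.npz")['p']; s2=np.load("s2.npz")['p']
def draw(img,n,P,box,k,name):
    u,v,w,h=box; b=cv2.resize(img[v:v+h,u:u+w,::-1],None,fx=k,fy=k,interpolation=cv2.INTER_CUBIC); b=np.clip(b*1.4,0,255).astype(np.uint8)
    for q in proj(n,P): cv2.circle(b,(int((q[0]-u+.5)*k),int((q[1]-v+.5)*k)),3,(0,0,255),-1)
    cv2.imwrite(f"pics/{name}.png",b); return b
S=[c+i*.017*x+j*.001*y+[0,0,.105] for i in(-1,1) for j in(-1,1)]+[c+i*.017*x+j*.005*y+[0,0,.093] for i in(-1,1) for j in(-1,1)]+[c+.032*(np.cos(f)*x+np.sin(f)*y)+[0,0,.082] for f in np.arange(0,6.28,.5)]
A=draw(s,"scene",S,(170,212,45,50),8,"o1"); B=draw(t,"top",S,(408,174,40,50),8,"o2")
c2=np.array([.5445,-.2621,0]); 
H=[c2+i*.032*x+j*.02*y+[0,0,z] for i in(-1,1) for j in(-1,1) for z in(.18,.24)]+[c2+i*.023*x+j*.008*y+[0,0,.24] for i in(-1,1) for j in(-1,1)]
C=draw(s2,"scene",H,(130,150,90,75),8,"o3")
cv2.imwrite("pics/o12.png",np.hstack([A,B]))
```

```text
[[ 0.5268 -0.2576  0.105 ]]
```

View pics/o12.png

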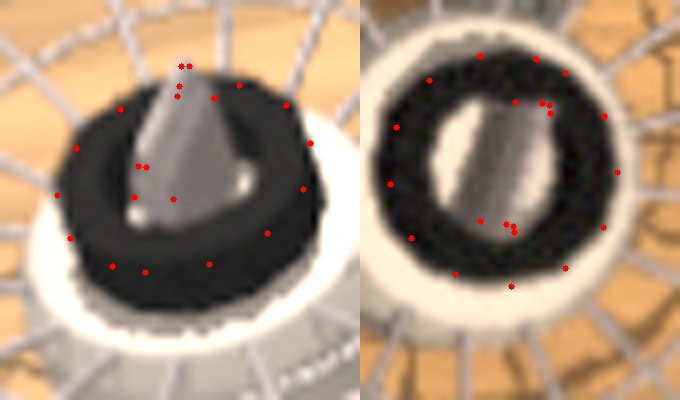

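View pics/o3.png

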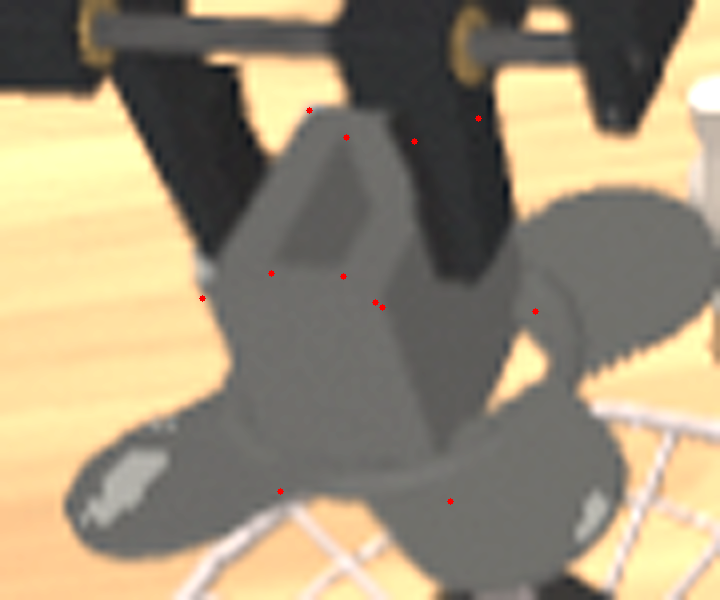

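{"method": "apply_moves", "body": {
  "fingers": [3,3,3,3,3,3,3,3],
  "delta_pos": [
    [0,0,-3],
    [0,0,-6],
    [0,0,-7],
    [0,0,-7.5],
    [0,0,-8],
    [0,0,-8.5],
    [0,0,-9],
    [0,0,-9]
  ],
  "turn": [
    [0,0,0],
    [0,0,0],
    [0,0,0],
    [0,0,0],
    [0,0,0],
    [0,0,0],
    [0,0,0],
    [0,0,0]
  ]
}}

```text
time_s: 6.75
position: [0.5441, -0.2633, 0.1112]
tool_rot: [-2.528, -1.864, 0.0]
wrist_force: [-0.2, -0.4, -0.9]
gripper_width: 0.452
```

Run:
```python
from h import *
p,d=env.get_image("scene")
cv2.imwrite("pics/s3.png",np.clip(1.4*cv2.resize(p[150:270,120:280,::-1],None,fx=5,fy=5,interpolation=cv2.INTER_CUBIC),0,255))
o=env.observe();print(o['time_s'],o['position'],o['wrist_force'],o['ft_torque'],o['gripper_width'])
```

```text
6.8 [ 0.54421611 -0.26341179  0.11148839] [-0.76868325  0.39670888 -0.7620209 ] [-0.0108389   0.01191582  0.00546986] 0.4508699305338774[ WARN:0@2.454] global loadsave.cpp:1063 imwrite_ Unsupported depth image for selected encoder is fallbacked to CV_8U.
```

View pics/s3.png

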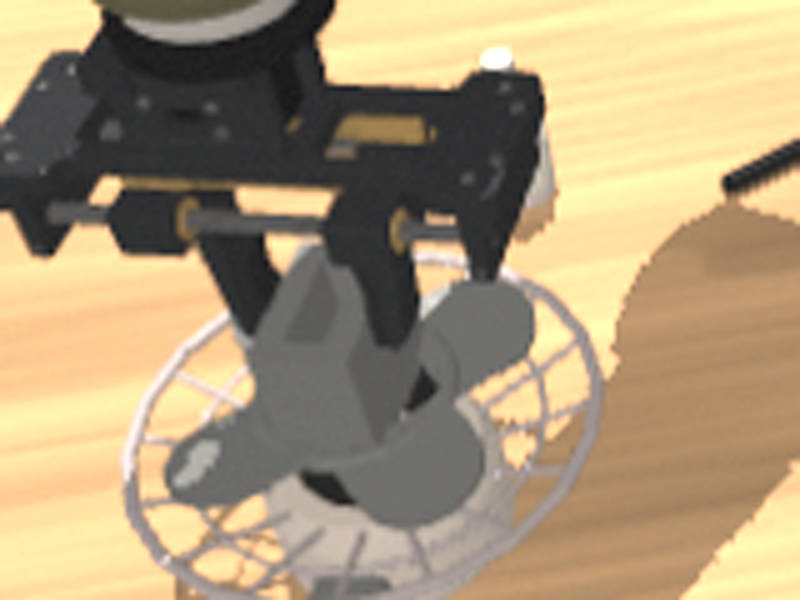

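The hub, at about (320,370) in the crop, is already 15 mm over the tip with no contact force. Pressing on.

{"method": "apply_moves", "body": {
  "fingers": [3,3,3,3,3,3,3,3],
  "delta_pos": [
    [0,0,-0.5],
    [0,0,-0.9],
    [0,0,-1.2],
    [0,0,-1.5],
    [0,0,-1.8],
    [0,0,-2.0],
    [0,0,-2.1],
    [0,0,-2.1]
  ],
  "turn": [
    [0,0,0],
    [0,0,0],
    [0,0,0],
    [0,0,0],
    [0,0,0],
    [0,0,0],
    [0,0,0],
    [0,0,0]
  ]
}}

```text
time_s: 7.8
position: [0.5444, -0.2635, 0.0914]
tool_rot: [2.528, 1.864, 0.0]
wrist_force: [-3.7, 2.7, 9.9]
gripper_width: 0.45
```

{"method": "apply_moves", "body": {
  "fingers": [3,3,3,3],
  "delta_pos": [
    [0,0,-0.1],
    [0,0,-0.2],
    [0,0,-0.3],
    [0,0,-0.3]
  ],
  "turn": [
    [0,0,0],
    [0,0,0],
    [0,0,0],
    [0,0,0]
  ]
}}

```text
time_s: 8.3
position: [0.5448, -0.2637, 0.0912]
tool_rot: [2.526, 1.863, 0.001]
wrist_force: [-9.3, 6.2, 30.1]
gripper_width: 0.448
```

Run:
```python
from h import *
p,d=env.get_image("scene")
cv2.imwrite("pics/s4.png",np.clip(1.4*cv2.resize(p[150:270,120:280,::-1],None,fx=5,fy=5,interpolation=cv2.INTER_CUBIC),0,255).astype(np.uint8))
o=env.observe();print(o['time_s'],o['position'],o['wrist_force'],o['ft_torque'],o['gripper_width'])
```

```text
8.35 [ 0.54473544 -0.26362965  0.09118192] [-11.23075837   6.84005735  30.43983196] [ 1.13088328  1.80491581 -0.05574611] 0.44793555920019296
```

View pics/s4.png

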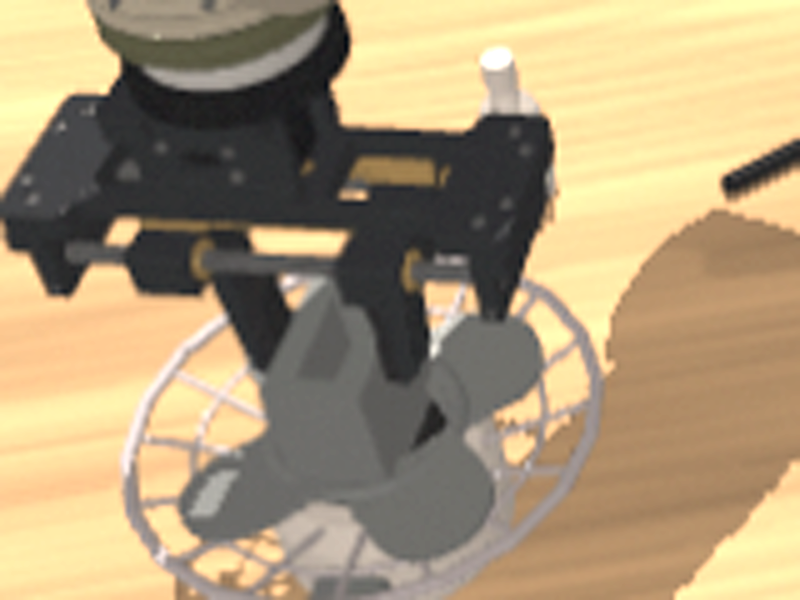

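It's at a hard stop at the expected home height, 91 mm at the tips. Relieving the force, opening and withdrawing.

{"method": "apply_moves", "body": {
  "fingers": [3,3,6.5,6.5,6.5,6.5,6.5,6.5,6.5,6.5,6.5],
  "delta_pos": [
    [0,0,0.25],
    [0,0,0.3],
    [0,0,0.3],
    [0,0,0.3],
    [0,0,0.3],
    [0,0,0.3],
    [0,0,2],
    [0,0,5],
    [0,0,10],
    [0,0,15],
    [0,0,15]
  ],
  "turn": [
    [0,0,0],
    [0,0,0],
    [0,0,0],
    [0,0,0],
    [0,0,0],
    [0,0,0],
    [0,0,0],
    [0,0,0],
    [0,0,0],
    [0,0,0],
    [0,0,0]
  ]
}}

```text
time_s: 9.72
position: [0.5454, -0.2641, 0.2428]
tool_rot: [2.522, 1.859, 0.004]
wrist_force: [0.3, 1.6, 0.0]
gripper_width: 0.738
```

{"method": "apply_moves", "body": {
  "fingers": [6.5,6.5,6.5,6.5,6.5,6.5],
  "delta_pos": [
    [-6,0,3],
    [-12,3,5],
    [-16,8,5],
    [-18,14,5],
    [-20,20,5],
    [-20,20,5]
  ],
  "turn": [
    [0,0,0],
    [0,0,0],
    [0,0,0],
    [0,0,0],
    [0,0,0],
    [0,0,0]
  ]
}}

```text
time_s: 10.48
position: [0.343, -0.0612, 0.2877]
tool_rot: [2.526, 1.867, 0.001]
wrist_force: [0.3, -0.5, 0.3]
gripper_width: 0.738
```

Run:
```python
from h import *
np.set_printoptions(precision=4,suppress=True)
p,d=env.get_image("scene"); q,e=env.get_image("top")
a=cv2.resize(p[170:290,130:270,::-1],(400,343),interpolation=cv2.INTER_CUBIC); b=cv2.resize(q[140:245,365:485,::-1],(392,343),interpolation=cv2.INTER_CUBIC)
cv2.imwrite("pics/f.png",np.clip(1.4*np.hstack([a,b]),0,255).astype(np.uint8))
cv2.imwrite("pics/ft.png",q[:,:,::-1])
C=cloud("top",e); m=np.zeros((400,640),np.uint8); m[150:240,380:470]=(abs(C[150:240,380:470,2]-.13)<.01)
px=np.argwhere(m)[:,::-1]; P=plane("top",px,.13)[:,:2]; print(len(px),np.median(C[m>0][:,2]),cv2.minAreaRect((P*1000).astype(np.float32)))
o=env.observe();print(o['time_s'],o['position'],o['wrist_force'],o['gripper_width'])
```

```text
485 0.13023737854110362 ((546.2434692382812, -261.4442443847656), (41.9890251159668, 65.79191589355469), 72.02755737304688)
10.575 [ 0.3441 -0.0629  0.2877] [-0.4422 -0.7097  0.8619] 0.7361578255953607
```

View pics/f.png

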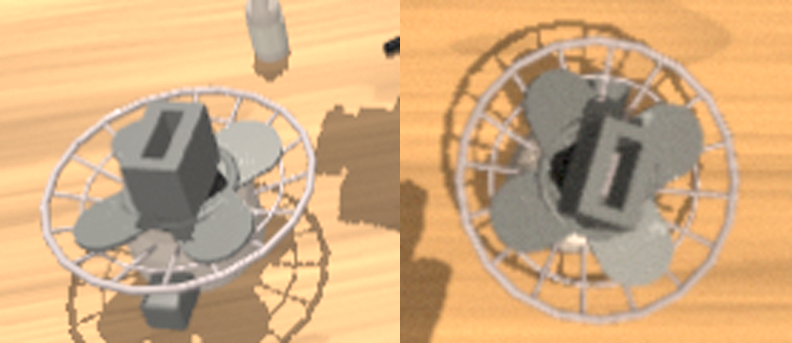

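View pics/ft.png

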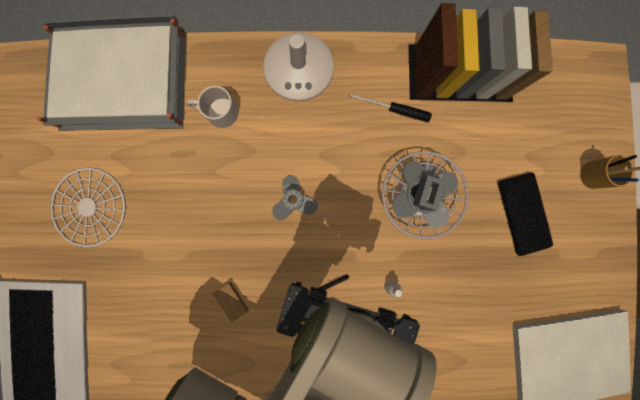

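Hub top is at 130.2 mm (fully home is 130), centred at (0.546, -0.261) and turned about -18°, which matches the shaft. The three-bladed one is still at (293,199). Handing in.

```bash
python3 -c "
from rig import env
print(env.hand_in(), env.observe()['time_s'])"
```

```text
the job is handed in; nothing more can be done
the job is handed in; nothing more can be done
```

I gripped the four-bladed blade across its 40 mm width, carried it over the fan and turned it about -76° so the slot lined up with the shaft. I pressed it down to a firm stop at about 30 N, then let go and moved the arm clear. The job was handed in with the robot's clock at about 10.6 s of the 40 s allowed; no verdict was reported.

What the last checks showed:
- **Depth:** the hub's top is at 130.2 mm, against 130 mm when fully home. The sleeve itself is hidden under the hub; from that depth it should be fully in.
- **Position and turn:** the hub's centre is about 2 mm from the shaft's estimated position, and the slot is about 1° off the shaft's flat.
- **Surroundings:** the three-bladed blade looked unmoved in the final top picture, and the gripper was clear of everything.

Before the press, my estimates of the shaft's y position differed by about 4 mm (-0.260 to -0.264 m), so I aimed near the middle. The hub slid over the tip with almost no contact force. No check failed.

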